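Tighten the sink pump's filter cover and switch the pump on

TASK

Tighten the drain pump's filter cover: give each of the four T-bar nuts a half turn clockwise, right up to its stop, in cross order, so that one nut and then the nut diagonally opposite are both tight before you start on the other two. Only when all four are tight, push the switch lever on the pump's motor right over to on (away from the robot). Leave the other things standing where they are.

Things in the scene. Friction and masses are not known exactly. Their poses are not given: they have to be found in the camera images.
- pump: Sink drain pump, fixed on the bench: grey square housing 170 x 170 mm, dark steel cover 160 x 160 mm on top (top 98 mm above the bench), motor 76 mm thick along its +y side out to 250 mm. Origin: centre of the housing's underside; x away from the robot, y left, along the edges. Four T-bar nuts stand at the cover's corners, 110 mm apart; nut_a is opposite nut_c, nut_b opposite nut_d.
- nut_a_bar (a point): Centre of the grip bar of the near-right T-bar nut, at (-55,-55) mm in the pump's x, y, on the turning axis, 27 mm above the cover (125 mm above the bench). Level steel bar 52 mm long (this point's x), 10 mm thick (y), 22 mm high, turning with the nut; below it a neck 20 mm and a flange 26 mm in diameter. Its diagonal partner is nut_c.
- nut_a (a joint): Turn of the near-right nut in rad, growing as it is turned clockwise seen from above. It starts at 0 to 0.35 and meets a hard stop (tight) at 3.14. Steady turning friction about 0.1 N m; it stays where it is left.
- nut_b_bar (a point): Centre of the grip bar of the near-left T-bar nut, at (-55,+55) mm in the pump's x, y, on the turning axis, 27 mm above the cover (125 mm above the bench). Level steel bar 52 mm long (this point's x), 10 mm thick (y), 22 mm high, turning with the nut; below it a neck 20 mm and a flange 26 mm in diameter. Its diagonal partner is nut_d.
- nut_b (a joint): Turn of the near-left nut in rad, growing as it is turned clockwise seen from above. It starts at 0 to 0.35 and meets a hard stop (tight) at 3.14. Steady turning friction about 0.1 N m; it stays where it is left.
- nut_c_bar (a point): Centre of the grip bar of the far-left T-bar nut, at (+55,+55) mm in the pump's x, y, on the turning axis, 27 mm above the cover (125 mm above the bench). Level steel bar 52 mm long (this point's x), 10 mm thick (y), 22 mm high, turning with the nut; below it a neck 20 mm and a flange 26 mm in diameter. Its diagonal partner is nut_a.
- nut_c (a joint): Turn of the far-left nut in rad, growing as it is turned clockwise seen from above. It starts at 0 to 0.35 and meets a hard stop (tight) at 3.14. Steady turning friction about 0.1 N m; it stays where it is left.
- nut_d_bar (a point): Centre of the grip bar of the far-right T-bar nut, at (+55,-55) mm in the pump's x, y, on the turning axis, 27 mm above the cover (125 mm above the bench). Level steel bar 52 mm long (this point's x), 10 mm thick (y), 22 mm high, turning with the nut; below it a neck 20 mm and a flange 26 mm in diameter. Its diagonal partner is nut_b.
- nut_d (a joint): Turn of the far-right nut in rad, growing as it is turned clockwise seen from above. It starts at 0 to 0.35 and meets a hard stop (tight) at 3.14. Steady turning friction about 0.1 N m; it stays where it is left.
- switch_tip (a point): Centre of the ball (26 mm in diameter) on the pump switch's lever. The lever is a 10 mm rod, black ball 65 mm from its pivot; the pivot is at (0, +180, +110) mm in the pump's frame. The lever leans 0.5 rad towards the pump's -x (off) and swings over the top to 0.5 rad towards +x (on).
- switch (a joint): Switch lever in rad: 0 off (leaning to the pump's -x), 1.0 on (leaning to +x, hard stop). It starts at 0 to 0.1, needs about 1 N at the ball and stays where it is left.
- jar: Glass spice jar with a twist cap, 48 mm in diameter, 95 mm tall, standing on the bench to the right of the pump. Leave it. Origin: centre of its underside.
- nozzle: Black plastic spray nozzle head standing mouth down, 68 mm in diameter, 62 mm tall, in front of the pump. Leave it. Origin: centre of its underside.
- scrubber: Plastic hand scrubber with a loop grip, 50 x 110 mm, 65 mm tall, in front of the motor. Leave it. Origin: centre of its underside.
- tray: Small open aluminium parts tray, 90 x 120 mm, 30 mm tall, behind the pump. Leave it. Origin: centre of its underside.
- driver: Screwdriver lying on the bench to the right of the jar. Leave it. Origin: near its middle.

How it is judged:
On the way, in this order (a step that is already met when the one before it is completed fails the run):
1. one diagonal pair of nuts is tight while the other pair has not been started (((value of joint each of nut_a, nut_c above 2.85 rad and value of joint each of nut_b, nut_d below 0.9 rad) or (value of joint each of nut_b, nut_d above 2.85 rad and value of joint each of nut_a, nut_c below 0.9 rad))), for 0.1 s.
2. all four nuts are tight and the switch is still off (value of joint each of nut_a, nut_b, nut_c, nut_d above 2.85 rad and value of joint switch below 0.4 rad), for 0.1 s.
At the end, for the whole second after the job is handed in: All four nuts stand within 0.29 rad of their stops (above 2.85 rad), and the switch lever is above 0.8 rad (on) (value of joint each of nut_a, nut_b, nut_c, nut_d above 2.85 rad and value of joint switch above 0.8 rad); the robot touches nothing.
It fails at once if a nut of the second diagonal is started (past 0.9 rad) before the first diagonal pair is tight (value of joint any of nut_a, nut_c above 0.9 rad and value of joint any of nut_b, nut_d above 0.9 rad and not (value of joint each of nut_a, nut_c above 2.85 rad) and not (value of joint each of nut_b, nut_d above 2.85 rad)).
It fails at once if the switch is thrown before all four nuts are tight (value of joint switch above 0.5 rad and not (value of joint each of nut_a, nut_b, nut_c, nut_d above 2.85 rad)).
It fails at once if another thing is pushed more than 25 mm from its place or knocked over (distance of any of jar, nozzle, scrubber, tray, driver from where it was at the start of the episode above 0.025 m or angle between any of jar, nozzle, scrubber, tray's own z axis and vertical above 0.5 rad).
It also fails if it takes over 72 s, if anything falls off the work surface, if the arm or the gripper's body presses on something with over 40 N, if the wrist force passes 120 N, or if a joint passes its speed limit or range.

ROBOT

A 7-joint arm with a two-finger parallel gripper is mounted at the origin on the work surface. World frame = base frame: x ahead of the robot, y to its left, z up, the work surface at z = 0. Lengths are in m, angles in rad, forces in N, time in s.
With the tool pointing down it reaches from about 0.425 to 0.925 m from the base axis. Payload 6.8 kg.
Tool frame: the origin (TCP) lies where the fingers leave the gripper's body, on its centre line; the fingertips stand 73 mm ahead of it and the grasp point (between the pads) lies 54 mm ahead of it; z points along the fingers, y is the direction in which the jaws open and shut (so a half turn about z gives the same grasp; the last joint's range is limited). The gripper opens to 85 mm and grips with 20 to 120 N. Pads are 22 mm wide; open, the fingers measure 114 mm over their backs; the gripper's body (76 mm by 85 mm) begins 54 mm behind the grasp point. The pads swing forward as they close: fully open they stand 13 mm farther back than shut.
Start: joints at [1.141, 0.477, 0.022, 1.555, -0.011, 1.109, -0.083], TCP at [0.213, -0.64, 0.304] pointing down, gripper open.
Joint ranges: [-2.96, 2.96], [-0.34, 2.1], [-1.41, 1.46], [0.24, 2.44], [-1.37, 4.51], [0.17, 1.92], [-2.96, 2.96]. Speed limits (rad/s): [2.39, 2.39, 3.14, 3.14, 3.14, 3.14, 3.14].

INTERFACE

Orientations are given as a rotation vector (axis times angle).
In Python, from bench import r gives the robot as it stands.
- The arm moves only by the shell command python3 -m handwheel 'ROWS' [FORCE]. ROWS is JSON, a list that holds one entry, the list of rows, each a list of 7 numbers: the shift along the world's x, y, z in m, then the turn, a rotation vector about the world's x, y, z in rad, then the finger opening in m, from 0 to 0.0854. A call has 1 to 10 rows; each row shifts and turns the commanded pose from where the row before left it; what a row does not reach is not made up. A row lasts 1/12 s, in which the tool goes at most 41.7 mm and 7.16 degrees, less where a joint would pass 70% of its speed; a pose out of reach is approached as far as the arm can. A call is refused whole if a number of a shift passes 0.0417 or a number of a turn 0.125, either way. A call with a gripper value outside its range is refused whole. The fingers move at their own pace and stop on an object; FORCE is the grip in N (left out, the last holds). Time passes only in rows, so rows that do not move let the fingers close. It gives the time, the measured TCP pose, the force and the opening at its end, in the units of the state.
- r.get_obs(): the state, without advancing time (a new reading comes with each control period).
- r.grab_frame(name): name is "scene" or "top"; returns (picture, depth): 384x512x3 uint8, red, green, blue; 384x512 float32, m along the optical axis (not along the pixel's ray), 0 where there is no reading.
- r.get_calibration(name): a dict with "vertical_fov" (degrees; the focal length in pixels is half the picture's height over the tangent of half this angle, whatever the lens; pixels are square), "cx", "cy" (the principal point, pixels), "R" (3x3) and "t" (3): a world point X has camera coordinates R X + t. Camera axes: x right, y down, z forward; pixel columns grow to the right and rows downward; lengths in m; the calibration is good to about 2 mm. A picture is of the moment at which its call begins. get_calibration takes no time and is no camera call.
- r.hand_in(): hands the job in, once; it reports no verdict.
Trained networks look in the newest picture that a camera, given by its name, has taken for a name from the list of things; names that differ only in an ending like _2 or _b are one class to them, and where a whole thing is asked for, a point or a joint stands for the part that bears it (a point fixed in the world has none). Each returns a list of dicts, best first, with "p" (0 to 1); they miss things now and then, are a little off and sometimes report something else, mostly with a low value. They report only what shows in the picture. A call takes as long as a camera call.
- r.masks_of(label, camera): "pixels" (384x512 bool, what is visible of it) and "at" ([column, row] in pixels, amid what is visible of it).
The state is a dict: "clock": time; "joints": joint angles; "qvel": joint speeds; "tau": joint torques, N m; "tcp_pos": TCP position; "orientation": TCP orientation; "contact_force": force on the tool from outside, world axes, zero at the start; "moment": the same for the moment, N m; "grip_width": finger opening in m.
Only numpy, scipy, OpenCV 4.12 (cv2) and the standard library are available. Lean on these libraries where they do the work, as an engineer would, in place of code of your own. Each camera call takes 0.05 s, during which the arm holds its last target.

## Working session

There is one attempt and no reset: what is moved stays moved. The work goes in short steps, Python scripts to look and compute and a shell command to move; the robot and the scene stay as the last step left them, time stands still between calls to the robot, and variables do not carry over. Pictures are saved under pics/ and viewed, and the job is handed in when it is done.

```bash
ls; mkdir -p pics; python3 - <<'E'
from bench import r
import cv2
o=r.get_obs(); print(o)
for n in("scene","top"):
    im,d=r.grab_frame(n); cv2.imwrite(f"pics/{n}0.png",im[:,:,::-1]); print(n,r.get_calibration(n))
E
```

```text
pics
{'clock': 0.0, 'joints': array([ 1.14087412,  0.47779703,  0.02233118,  1.55645353, -0.01149339,
        1.10929988, -0.08308446]), 'qvel': array([ 8.34229619e-04,  2.63896833e-05,  5.03644428e-04, -1.10722691e-03,
       -4.46366122e-04, -4.23994300e-04, -1.17003696e-03]), 'tau': array([ 7.39846146e-04, -5.96453047e+01,  1.60787232e+00, -2.81203526e+01,
        1.23834264e-02,  9.31803079e-03,  4.00216948e-06]), 'tcp_pos': array([ 0.21335206, -0.63990867,  0.30292661]), 'orientation': array([-3.09924081e+00, -5.03127324e-01,  6.72851671e-04]), 'contact_force': array([ 0.12383061, -0.4419318 , -0.3918445 ]), 'moment': array([ 0.02440425,  0.02615414, -0.04643046]), 'grip_width': 0.08512829786483062}
scene {'vertical_fov': 53.52017759521532, 'cx': 258.65919342285207, 'cy': 191.5335802126614, 'R': array([[-0.4374432 ,  0.89921228, -0.00779265],
       [ 0.48621166,  0.22922163, -0.84324117],
       [-0.75646656, -0.372659  , -0.53747894]]), 't': array([ 0.30274311, -0.15146101,  1.26118878])}
top {'vertical_fov': 47.50125822841314, 'cx': 254.88256683493927, 'cy': 189.15745344484858, 'R': array([[ 0.01976008, -0.99947448,  0.02569633],
       [-0.99638184, -0.02181082, -0.0821433 ],
       [ 0.08266059, -0.0239802 , -0.9962892 ]]), 't': array([-0.08104966,  0.57434221,  1.00739906])}
```

View pics/scene0.png

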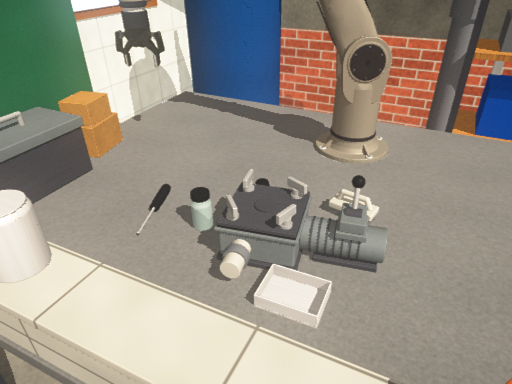

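View pics/top0.png

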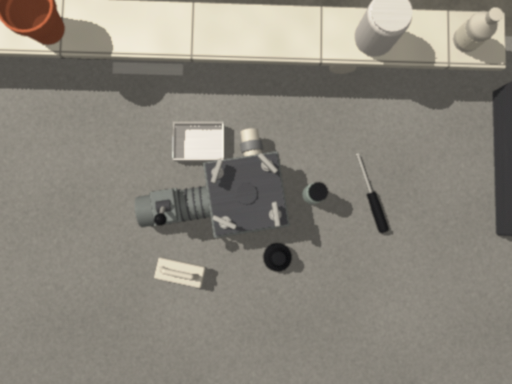

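The top view shows the pump at about (247,194) with its motor to the left, and bright T-bars at (217,171), (267,162), (224,223) and (276,213). The jar is at (316,192), the nozzle at (278,257) and the scrubber at (180,273). Next I'll measure positions.

```bash
cat > h.py <<'E'
from bench import r
import numpy as np, cv2
def cal(n):
    c=r.get_calibration(n); f=192/np.tan(np.radians(c["vertical_fov"]/2)); return c,f
def plane(n,u,v,z):
    c,f=cal(n); d=np.stack([(np.asarray(u)-c["cx"])/f,(np.asarray(v)-c["cy"])/f,np.ones_like(np.asarray(u,float))],-1)@c["R"]
    o=-c["R"].T@c["t"]; s=(z-o[2])/d[...,2]; return o+d*s[...,None]
def deproj(n,d):
    c,f=cal(n); v,u=np.mgrid[:384,:512]
    p=np.stack([(u-c["cx"])/f*d,(v-c["cy"])/f*d,d],-1); return (p-c["t"])@c["R"]
def proj(n,X):
    c,f=cal(n); p=np.asarray(X)@c["R"].T+c["t"]; return p[...,:2]/p[...,2:]*f+[c["cx"],c["cy"]]
E
python3 - <<'E'
from h import *
im,d=r.grab_frame("top"); P=deproj("top",d)
for l in ["nut_a_bar","switch_tip","jar","nozzle","scrubber","tray"]:
    for m in r.masks_of(l,"top")[:6]:
        q=P[m["pixels"]&(d>0)]
        if len(q)<5: continue
        print(l,round(m["p"],2),np.round(m["at"]),len(q),"med",np.round(np.median(q,0),3),"zmax",np.round(q[:,2].max(),3))
# bar pixels: z 0.115..0.15 near pump
u,v=np.meshgrid(np.arange(512),np.arange(384))
z=P[...,2]
M=(z>0.112)&(z<0.145)&(u>195)&(u<300)&(v>140)&(v<245)
n,lab,st,ce=cv2.connectedComponentsWithStats(M.astype(np.uint8))
for i in range(1,n):
    if st[i,4]<25: continue
    q=P[lab==i]; xy=q[:,:2]; c=xy.mean(0); w,V=np.linalg.eigh(np.cov((xy-c).T)); a=V[:,1]
    print("bar",st[i,4],ce[i].round(),c.round(4),"z",np.percentile(q[:,2],[10,50,90]).round(3),"ang",np.degrees(np.arctan2(a[1],a[0])).round(1), "len",np.ptp((xy-c)@a).round(3))
# cover
M=(abs(z-0.098)<0.007)&(u>195)&(u<300)&(v>140)&(v<245)
xy=P[M][:,:2].astype(np.float32); print("cover",M.sum(),cv2.minAreaRect(xy),"z",np.median(z[M]))
E
```

```text
nut_a_bar 0.51 [275. 215.] 168 med [ 0.514 -0.11   0.134] zmax 0.139
switch_tip 0.69 [158. 218.] 167 med [0.501 0.125 0.175] zmax 0.182
jar 0.81 [316. 195.] 446 med [ 0.565 -0.201  0.093] zmax 0.101
nozzle 0.67 [277. 254.] 631 med [ 0.419 -0.121  0.033] zmax 0.066
scrubber 0.74 [180. 275.] 1077 med [0.381 0.099 0.036] zmax 0.068
scrubber 0.25 [280. 256.] 669 med [ 0.418 -0.122  0.032] zmax 0.066
tray 0.9 [197. 144.] 2059 med [0.692 0.072 0.003] zmax 0.136
tray 0.73 [225. 219.] 150 med [ 0.496 -0.003  0.134] zmax 0.138
tray 0.65 [216. 173.] 206 med [0.604 0.015 0.133] zmax 0.14
bar 151 [267. 164.] [ 0.6223 -0.0905] z [0.118 0.134 0.137] ang 45.6 len 0.051
bar 157 [216. 171.] [0.6033 0.0164] z [0.117 0.134 0.137] ang 163.7 len 0.052
bar 153 [275. 214.] [ 0.5151 -0.1099] z [0.117 0.135 0.137] ang -170.5 len 0.052
bar 145 [224. 222.] [ 0.496  -0.0026] z [0.117 0.135 0.137] ang 66.9 len 0.052
cover 4642 ((0.5596544742584229, -0.046621814370155334), (0.160040020942688, 0.16027043759822845), 10.076681137084961) z 0.09757227061762541
```

```bash
python3 -m handwheel '[[[0.0151,0.0265,0,0,0,0.124,0.05],[0.0151,0.0265,0,0,0,0.124,0.05],[0.0151,0.0265,0,0,0,0.124,0.05],[0.0151,0.0265,0,0,0,0.124,0.05],[0.0151,0.0265,0,0,0,0.124,0.05],[0.0151,0.0265,0,0,0,0.124,0.05],[0.0151,0.0265,0,0,0,0.124,0.05],[0.0151,0.0265,0,0,0,0.124,0.05],[0.0151,0.0265,0,0,0,0.124,0.05],[0.0151,0.0265,0,0,0,0.124,0.05]]]' 40
cat > s.py <<'E'
from h import *
from scipy.spatial.transform import Rotation as Ro
import sys
def st():
    o=r.get_obs(); R=Ro.from_rotvec(o["orientation"]).as_matrix(); y=R[:,1]
    print("t",round(o["clock"],2),"tcp",o["tcp_pos"].round(4),"jawaz",np.degrees(np.arctan2(y[1],y[0])).round(1),"z",R[:,2].round(3),"j",o["joints"].round(2),"F",o["contact_force"].round(1),"M",o["moment"].round(2),"w",round(o["grip_width"],4))
    return o,np.degrees(np.arctan2(y[1],y[0]))
T={'a':(.5151,-.1099,99.5),'b':(.496,-.0026,156.9),'c':(.6033,.0164,73.7),'d':(.6223,-.0905,135.6)}
if __name__=="__main__":
    o,a=st()
    if len(sys.argv)>1:
        x,y,g=T[sys.argv[1]]; print("togo",(np.array([x,y,.179])-o["tcp_pos"]).round(4),"yaw",np.radians((g-a+180)%360-180).round(3))
E
python3 s.py a
```

```text
clock: 1.28
tcp_pos: [0.365, -0.3741, 0.3042]
orientation: [2.224, 2.218, -0.0]
contact_force: [0.8, 0.3, 0.2]
grip_width: 0.0503
t 1.28 tcp [ 0.365  -0.3741  0.3042] jawaz -0.2 z [ 0.    -0.001 -1.   ] j [ 0.97  0.25 -0.34  1.9   0.1   1.01  0.58] F [0.8 0.3 0.2] M [-0.01 -0.02  0.  ] w 0.0503
togo [ 0.1501  0.2642 -0.1252] yaw 1.74
```

```bash
python3 -m handwheel '[[[0.015,0.0264,0,0,0,0.124,0.05],[0.015,0.0264,0,0,0,0.124,0.05],[0.015,0.0264,0,0,0,0.124,0.05],[0.015,0.0264,0,0,0,0.124,0.05],[0.015,0.0264,0,0,0,0.124,0.05],[0.015,0.0264,0,0,0,0.124,0.05],[0.015,0.0264,0,0,0,0.124,0.05],[0.015,0.0264,0,0,0,0.124,0.05],[0.015,0.0264,0,0,0,0.124,0.05],[0.015,0.0264,0,0,0,0.124,0.05]]]'
python3 s.py a
```

```text
clock: 2.12
tcp_pos: [0.515, -0.1102, 0.3042]
orientation: [0.522, 3.097, -0.0]
contact_force: [0.7, -0.1, -0.2]
grip_width: 0.05
t 2.12 tcp [ 0.515  -0.1102  0.3042] jawaz 70.9 z [ 0.001 -0.    -1.   ] j [ 0.67  0.31 -0.69  1.87  0.23  1.04  1.12] F [ 0.7 -0.1 -0.2] M [-0.01 -0.02  0.  ] w 0.05
togo [ 1.000e-04  3.000e-04 -1.252e-01] yaw 0.5
```

```bash
python3 -m handwheel '[[[0,0,-0.03,0,0,0.125,0.05],[0,0,-0.03,0,0,0.125,0.05],[0,0,0,0,0,0.125,0.05],[0,0,0,0,0,0.125,0.05],[0,0,-0.035,0,0,0,0.05],[0,0,-0.030,0,0,0,0.05],[0,0,0,0,0,0,0.05]]]'
python3 s.py a; python3 - <<'E'
from h import *
for n in("scene","top"):
    im,d=r.grab_frame(n); cv2.imwrite(f"pics/{n}1.png",cv2.resize(im[80:300,130:400,::-1],None,fx=2.5,fy=2.5))
E
```

```text
clock: 2.7
tcp_pos: [0.5114, -0.1117, 0.1744]
orientation: [0.25, -3.124, -0.003]
contact_force: [-1.6, -0.6, -0.8]
grip_width: 0.0501
t 2.7 tcp [ 0.5114 -0.1117  0.1744] jawaz 99.2 z [-0.008  0.002 -1.   ] j [ 0.66  0.5  -0.71  1.99  0.44  0.82  1.44] F [-1.6 -0.6 -0.8] M [ 0.    0.08 -0.02] w 0.0501
togo [0.0037 0.0018 0.0046] yaw 0.006
```

View pics/scene1.png

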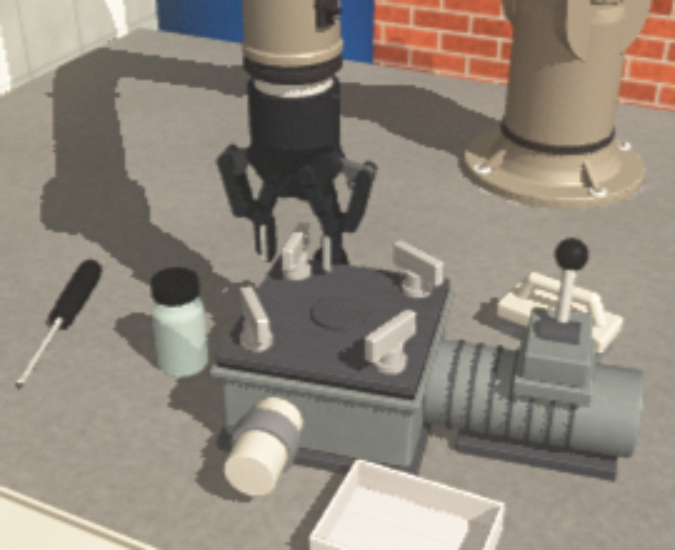

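The fingers straddle nut a's bar at about (300,255) in this crop. The TCP reads a few mm off, so I'll let it settle before closing.

```bash
python3 -m handwheel '[[[0,0,0,0,0,0,0.05],[0,0,0,0,0,0,0.05]]]' >/dev/null
python3 s.py a
```

```text
t 2.97 tcp [ 0.5157 -0.1113  0.1808] jawaz 99.2 z [ 0.003 -0.001 -1.   ] j [ 0.66  0.49 -0.71  1.98  0.43  0.82  1.44] F [-0.9  1.3  0.6] M [-0.02 -0.01 -0.03] w 0.0501
togo [-0.0006  0.0014 -0.0018] yaw 0.006
```

```bash
python3 -m handwheel '[[[0,0.001,-0.001,0,0,0,0],[0,0,0,0,0,0,0],[0,0,0,0,0,0,0],[0,0,0,0,0,0,0],[0,0,0,0,0,0,0],[0,0,0,0,0,0,0]]]' 40
python3 s.py a
```

```text
clock: 3.47
tcp_pos: [0.5151, -0.1113, 0.1791]
orientation: [-0.25, 3.13, -0.003]
contact_force: [-1.1, -2.8, 6.1]
grip_width: 0.0181
t 3.47 tcp [ 0.5151 -0.1113  0.1791] jawaz 99.1 z [ 0.002 -0.002 -1.   ] j [ 0.66  0.49 -0.71  1.98  0.44  0.82  1.43] F [-1.1 -2.8  6.1] M [-0.59  0.25  0.07] w 0.0181
togo [-0.      0.0014 -0.0001] yaw 0.006
```

```bash
python3 -m handwheel '[[[0,0,0,0,0,0,0.04],[0,0,0,0,0,0,0.04],[0,0,0.010,0,0,0,0.04],[0,0,0,0,0,0,0],[0,0,0,0,0,0,0],[0,0,0,0,0,0,0],[0,0,0,0,0,0,0],[0,0,0,0,0,0,0]]]' 40
python3 s.py a;  python3 -m handwheel '[[[0,0,0,0,0,0,0]]]' >/dev/null; python3 s.py
```

```text
clock: 4.13
tcp_pos: [0.5155, -0.1112, 0.1898]
orientation: [-0.25, 3.129, -0.004]
contact_force: [-4.3, -3.0, 15.6]
grip_width: 0.0092
t 4.13 tcp [ 0.5155 -0.1112  0.1898] jawaz 99.2 z [ 0.002 -0.002 -1.   ] j [ 0.67  0.48 -0.72  1.97  0.42  0.84  1.45] F [-4.3 -3.  15.6] M [-0.55  0.69  0.06] w 0.0092
togo [-0.0004  0.0013 -0.0108] yaw 0.006
t 4.22 tcp [ 0.5155 -0.1112  0.1898] jawaz 99.1 z [ 0.002 -0.002 -1.   ] j [ 0.67  0.48 -0.72  1.97  0.42  0.84  1.45] F [-3.8 -2.4 15.6] M [-0.52  0.72  0.09] w 0.0093
```

```bash
python3 -m handwheel '[[[0,0,0,0,0,-0.1,0],[0,0,0,0,0,-0.12,0],[0,0,0,0,0,-0.12,0],[0,0,0,0,0,-0.12,0],[0,0,0,0,0,-0.12,0]]]' ; python3 s.py
```

```text
clock: 4.63
tcp_pos: [0.5156, -0.1107, 0.1898]
orientation: [0.663, 3.068, -0.001]
contact_force: [-2.7, -0.7, 13.5]
grip_width: 0.009
t 4.63 tcp [ 0.5156 -0.1107  0.1898] jawaz 65.6 z [ 0.003 -0.002 -1.   ] j [ 0.57  0.44 -0.59  1.98  0.34  0.81  0.94] F [-2.7 -0.7 13.5] M [-0.3   0.63  0.1 ] w 0.009
```

```bash
python3 -m handwheel '[[[0,0,0,0,0,-0.12,0],[0,0,0,0,0,-0.12,0],[0,0,0,0,0,-0.12,0],[0,0,0,0,0,-0.12,0],[0,0,0,0,0,-0.12,0],[0,0,0,0,0,-0.12,0],[0,0,0,0,0,-0.12,0],[0,0,0,0,0,-0.12,0],[0,0,0,0,0,-0.12,0],[0,0,0,0,0,-0.12,0]]]' >/dev/null ; python3 s.py
python3 -m handwheel '[[[0,0,0,0,0,-0.12,0],[0,0,0,0,0,-0.12,0],[0,0,0,0,0,-0.12,0],[0,0,0,0,0,-0.12,0],[0,0,0,0,0,-0.12,0],[0,0,0,0,0,-0.12,0],[0,0,0,0,0,-0.12,0]]]' >/dev/null ; python3 s.py
```

```text
t 5.47 tcp [ 0.5164 -0.1101  0.1898] jawaz -3.1 z [ 0.005 -0.001 -1.   ] j [ 0.35  0.4  -0.31  1.99  0.17  0.77 -0.12] F [ 1.  -0.2 10.2] M [-0.16 -0.03  0.1 ] w 0.0091
t 6.05 tcp [ 0.5171 -0.1105  0.1899] jawaz -51.2 z [ 0.006 -0.001 -1.   ] j [ 0.19  0.38 -0.12  2.    0.07  0.75 -0.87] F [ 4.1 -1.4  7.7] M [-0.39 -0.48  0.14] w 0.009
```

```bash
python3 -m handwheel '[[[0,0,0,0,0,-0.1,0],[0,0,0,0,0,-0.1,0],[0,0,0,0,0,0,0]]]' >/dev/null ; python3 s.py
python3 -m handwheel '[[[0,0,0,0,0,-0.06,0],[0,0,0,0,0,-0.06,0],[0,0,0,0,0,0,0]]]' >/dev/null ; python3 s.py
```

```text
t 6.3 tcp [ 0.5172 -0.1107  0.1898] jawaz -62.6 z [ 0.006 -0.001 -1.   ] j [ 0.16  0.38 -0.08  2.01  0.04  0.75 -1.04] F [ 3.8 -1.9  8.3] M [-0.44 -0.47  0.03] w 0.0093
t 6.55 tcp [ 0.5172 -0.1106  0.19  ] jawaz -69.1 z [ 0.006 -0.003 -1.   ] j [ 0.13  0.38 -0.05  2.01  0.03  0.75 -1.14] F [ 2.2 -2.   9.5] M [-0.75 -0.39  1.94] w 0.009
```

```bash
python3 -m handwheel '[[[0,0,0,0,0,0,0.05],[0,0,0,0,0,0,0.05],[0,0,0.03,0,0,0,0.05],[0,0,0.03,0,0,0,0.05],[0,0,0,0,0,0.124,0.05],[0.012,0.018,0,0,0,0.124,0.05],[0.012,0.018,0,0,0,0.124,0.05],[0.012,0.018,0,0,0,0.124,0.05],[0.012,0.018,0,0,0,0.124,0.05],[0.012,0.018,0,0,0,0.124,0.05]]]' >/dev/null ; python3 s.py c
python3 -m handwheel '[[[0.012,0.018,0,0,0,0.124,0.05],[0.012,0.018,0,0,0,0.124,0.05],[0,0,0,0,0,0.124,0.05],[0,0,0,0,0,0.124,0.05],[0,0,0,0,0,0.124,0.05],[0,0,0,0,0,0.124,0.05],[0,0,0,0,0,0.124,0.05],[0,0,0,0,0,0.124,0.05],[0,0,0,0,0,0.124,0.05],[0,0,0,0,0,0.124,0.05]]]' >/dev/null ; python3 s.py c
```

```text
t 7.38 tcp [ 0.5745 -0.0195  0.2475] jawaz -26.3 z [-0.001  0.    -1.   ] j [ 0.1   0.39 -0.22  1.84  0.1   0.93 -0.63] F [-0.8  0.1  1. ] M [ 0.01 -0.   -0.02] w 0.05
togo [ 0.0288  0.0359 -0.0685] yaw 1.745
t 8.22 tcp [0.598  0.0156 0.2474] jawaz 44.7 z [-0.001  0.    -1.   ] j [ 0.25  0.46 -0.49  1.77  0.25  0.98  0.43] F [-1.3 -0.8  0.2] M [ 0.02 -0.05  0.02] w 0.0497
togo [ 0.0053  0.0008 -0.0684] yaw 0.505
```

```bash
python3 -m handwheel '[[[0.005,0.001,0,0,0,0.125,0.05],[0,0,0,0,0,0.125,0.05],[0,0,0,0,0,0.125,0.05],[0,0,-0.02,0,0,0.125,0.05],[0,0,-0.02,0,0,0,0.05],[0,0,-0.019,0,0,0,0.05],[0,0,0,0,0,0,0.05],[0,0,0,0,0,0,0.05]]]' >/dev/null ; python3 s.py c
python3 - <<'E'
from h import *
im,d=r.grab_frame("scene"); cv2.imwrite("pics/scene2.png",cv2.resize(im[80:300,130:400,::-1],None,fx=2.5,fy=2.5))
E
```

```text
t 8.88 tcp [0.6026 0.0165 0.1879] jawaz 73.0 z [-0.003  0.    -1.   ] j [ 0.29  0.56 -0.57  1.8   0.37  0.9   0.83] F [0.4 0.5 1.5] M [-0.   -0.02 -0.04] w 0.0501
togo [ 0.0007 -0.0001 -0.0089] yaw 0.011
```

View pics/scene2.png

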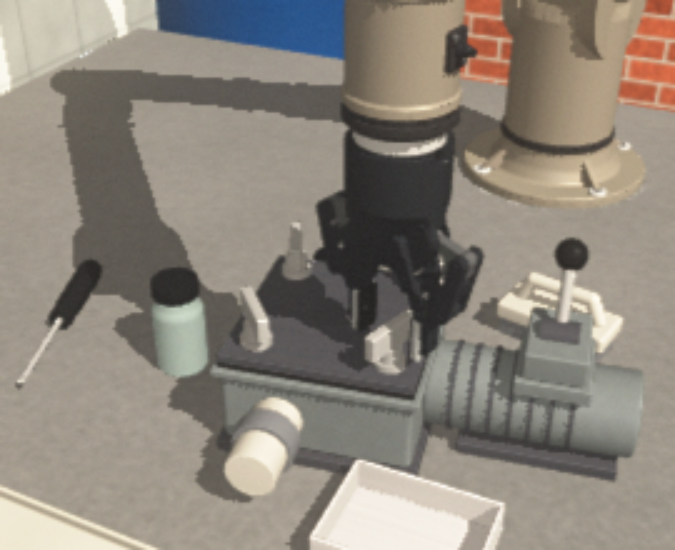

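The gripper straddles nut c's bar at crop (390,340), and nut a at (295,250) has visibly turned. Next I'll close on c and turn it.

```bash
python3 -m handwheel '[[[0,0,0.002,0,0,0,0],[0,0,0,0,0,0,0],[0,0,0,0,0,0,0],[0,0,0,0,0,0,0],[0,0,0,0,0,0,0],[0,0,0,0,0,0,0]]]' 40 >/dev/null; python3 s.py;  python3 -m handwheel '[[[0,0,0,0,0,0,0],[0,0,0,0,0,-0.05,0],[0,0,0,0,0,-0.12,0]]]' >/dev/null; python3 s.py
```

```text
t 9.43 tcp [0.6041 0.0168 0.1922] jawaz 73.1 z [ 0.002 -0.    -1.   ] j [ 0.29  0.55 -0.57  1.8   0.37  0.9   0.83] F [-1.4 -0.2  6.7] M [-0.05  0.23  0.09] w 0.0087
t 9.68 tcp [0.6042 0.017  0.1922] jawaz 63.2 z [ 0.002  0.001 -1.   ] j [ 0.27  0.54 -0.53  1.8   0.34  0.89  0.68] F [-1.5 -0.3  5.4] M [0.1 0.2 0.1] w 0.0091
```

```bash
python3 -m handwheel '[[[0,0,0,0,0,-0.12,0],[0,0,0,0,0,-0.12,0],[0,0,0,0,0,-0.12,0],[0,0,0,0,0,-0.12,0],[0,0,0,0,0,-0.12,0],[0,0,0,0,0,-0.12,0],[0,0,0,0,0,-0.12,0],[0,0,0,0,0,-0.12,0],[0,0,0,0,0,-0.12,0],[0,0,0,0,0,-0.12,0]]]' >/dev/null ; python3 s.py
python3 -m handwheel '[[[0,0,0,0,0,-0.12,0],[0,0,0,0,0,-0.12,0],[0,0,0,0,0,-0.12,0],[0,0,0,0,0,-0.12,0],[0,0,0,0,0,-0.12,0],[0,0,0,0,0,-0.12,0],[0,0,0,0,0,-0.12,0],[0,0,0,0,0,-0.12,0],[0,0,0,0,0,-0.12,0],[0,0,0,0,0,-0.12,0]]]' >/dev/null ; python3 s.py
```

```text
t 10.52 tcp [0.6053 0.0177 0.1922] jawaz -5.7 z [ 0.005  0.002 -1.   ] j [ 0.06  0.5  -0.25  1.81  0.16  0.84 -0.37] F [3.9 1.3 0.7] M [ 0.34 -0.88  0.15] w 0.0091
t 11.35 tcp [0.6064 0.0168 0.1923] jawaz -74.5 z [ 0.008  0.    -1.   ] j [-0.16  0.49  0.04  1.83 -0.02  0.82 -1.41] F [ 7.7 -0.6 -3.1] M [-0.24 -1.68  0.09] w 0.0089
```

```bash
python3 -m handwheel '[[[0,0,0,0,0,-0.1,0],[0,0,0,0,0,-0.1,0],[0,0,0,0,0,0,0]]]' >/dev/null ; python3 s.py
python3 -m handwheel '[[[0,0,0,0,0,-0.06,0],[0,0,0,0,0,-0.06,0],[0,0,0,0,0,0,0]]]' >/dev/null ; python3 s.py
```

```text
t 11.6 tcp [0.6065 0.0166 0.1922] jawaz -86.0 z [ 0.008 -0.    -1.   ] j [-0.2   0.49  0.09  1.83 -0.05  0.82 -1.58] F [ 7.6 -1.5 -0.3] M [-0.27 -1.65 -0.11] w 0.0089
t 11.85 tcp [0.6065 0.0164 0.1923] jawaz -92.6 z [ 0.008 -0.001 -1.   ] j [-0.22  0.49  0.12  1.83 -0.07  0.82 -1.68] F [ 7.9 -1.8 -1.5] M [-0.44 -1.63  0.63] w 0.0088
```

```bash
python3 -m handwheel '[[[0,0,0,0,0,-0.05,0],[0,0,0,0,0,0,0]]]' >/dev/null ; python3 s.py
```

```text
t 12.02 tcp [0.6065 0.0164 0.1923] jawaz -95.3 z [ 0.008 -0.001 -1.   ] j [-0.23  0.49  0.13  1.83 -0.08  0.82 -1.73] F [ 8.9 -2.7 -2. ] M [-0.47 -1.59  1.17] w 0.0088
```

```bash
python3 -m handwheel '[[[0,0,0,0,0,0,0.05],[0,0,0,0,0,0,0.05],[0,0,0.03,0,0,0,0.05],[0,0,0.03,0,0,0,0.05],[0,0,0,0,0,0.124,0.05],[-0.02,-0.004,0,0,0,0.124,0.05],[-0.02,-0.004,0,0,0,0.124,0.05],[-0.02,-0.004,0,0,0,0.124,0.05],[-0.02,-0.004,0,0,0,0.124,0.05],[-0.02,-0.003,0,0,0,0.124,0.05]]]' >/dev/null ; python3 s.py b
python3 - <<'E'
from h import *
im,d=r.grab_frame("top"); cv2.imwrite("pics/top3.png",cv2.resize(im[100:300,130:350,::-1],None,fx=3,fy=3))
E
python3 -m handwheel '[[[0,0,0,0,0,0.124,0.05],[0,0,0,0,0,0.124,0.05],[0,0,0,0,0,0.124,0.05],[0,0,0,0,0,0.124,0.05],[0,0,0,0,0,0.124,0.05],[0,0,0,0,0,0.124,0.05],[0,0,0,0,0,0.124,0.05],[0,0,0,0,0,0.124,0.05],[0,0,0,0,0,0.124,0.05],[0,0,0,0,0,0.124,0.05]]]' >/dev/null ; python3 s.py b
python3 - <<'E'
from h import *
im,d=r.grab_frame("scene"); cv2.imwrite("pics/scene3.png",cv2.resize(im[80:300,130:400,::-1],None,fx=2.5,fy=2.5))
E
```

```text
t 12.85 tcp [ 0.5019 -0.0026  0.2508] jawaz -52.4 z [-0.001 -0.    -1.   ] j [-0.1   0.26 -0.02  2.02  0.01  0.87 -1.04] F [-0.8  0.8  0. ] M [-0.05 -0.    0.02] w 0.0501
togo [-0.0059  0.     -0.0718] yaw -2.63
t 13.73 tcp [ 0.5031 -0.0023  0.2508] jawaz 18.6 z [-0.001  0.    -1.   ] j [ 0.08  0.27 -0.23  2.    0.08  0.88  0.13] F [-0.9  0.4  0.3] M [-0.02 -0.02  0.  ] w 0.05
togo [-0.0071 -0.0003 -0.0718] yaw 2.414
```

View pics/top3.png

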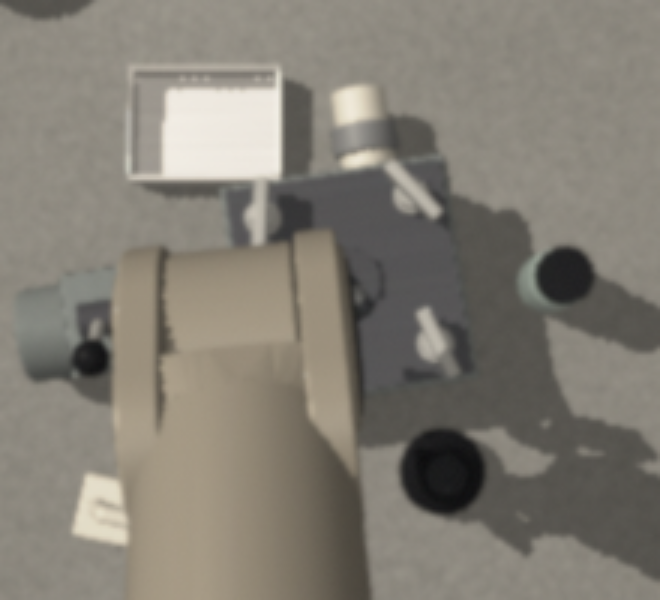

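View pics/scene3.png

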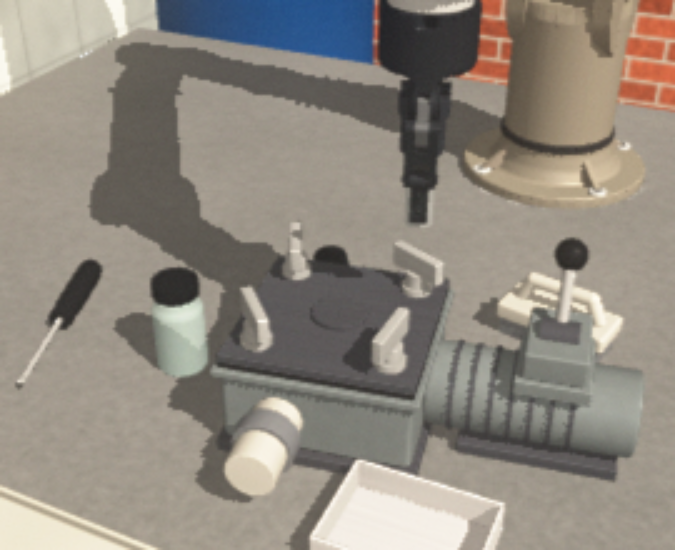

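Seen from the top, nut a sits at crop (432,330) and nut c stands near-vertical at (262,210). Both have turned. I'll quantify that with depth before starting the second diagonal.

```bash
python3 - <<'E'
from h import *
im,d=r.grab_frame("top"); P=deproj("top",d)
for n,(x,y),a0 in(("a",(.5151,-.1099),9.5),("c",(.6033,.0164),163.7),("d",(.6223,-.0905),45.6)):
    M=(np.hypot(P[...,0]-x,P[...,1]-y)<.035)&(P[...,2]>.112)&(P[...,2]<.145)
    xy=P[M][:,:2];c=xy.mean(0); w,V=np.linalg.eigh(np.cov((xy-c).T)); a=np.degrees(np.arctan2(V[1,1],V[0,1]))
    print(n,M.sum(),c.round(4),a.round(1),"turned cw",((a0-a)%180).round(1))
E
```

```text
a 150 [ 0.5146 -0.1098] -152.5 turned cw 162.0
c 129 [0.6073 0.0163] 179.4 turned cw 164.3
d 153 [ 0.6222 -0.0907] 45.7 turned cw 179.9
```

```bash
python3 -m handwheel '[[[-0.007,0,0,0,0,0.124,0.05],[0,0,0,0,0,0.124,0.05],[0,0,0,0,0,0.124,0.05],[0,0,0,0,0,0.124,0.05],[0,0,0,0,0,0.124,0.05],[0,0,0,0,0,0.124,0.05],[0,0,0,0,0,0.124,0.05],[0,0,0,0,0,0.124,0.05],[0,0,0,0,0,0.124,0.05],[0,0,0,0,0,0.124,0.05]]]' >/dev/null ; python3 s.py b
```

```text
t 14.67 tcp [ 0.4963 -0.0023  0.2508] jawaz 89.4 z [-0.001  0.    -1.   ] j [ 0.26  0.28 -0.44  2.    0.15  0.89  1.29] F [ 0.2 -0.4  0.3] M [ 0.05 -0.07  0.  ] w 0.0498
togo [-0.0003 -0.0003 -0.0718] yaw 1.178
```

```bash
python3 -m handwheel '[[[0,0,0,0,0,0.124,0.05],[0,0,0,0,0,0.124,0.05],[0,0,0,0,0,0.124,0.05],[0,0,0,0,0,0.124,0.05],[0,0,0,0,0,0.124,0.05],[0,0,0,0,0,0.124,0.05],[0,0,0,0,0,0.124,0.05],[0,0,0,0,0,0.124,0.05],[0,0,0,0,0,0.124,0.05],[0,0,0,0,0,0.06,0.05]]]' >/dev/null ; python3 s.py b
```

```text
t 15.5 tcp [ 0.4963 -0.0024  0.2508] jawaz 156.8 z [-0.001  0.    -1.   ] j [ 0.44  0.32 -0.66  1.99  0.24  0.91  2.39] F [-0.4  0.2 -0.2] M [ 0.   -0.01 -0.01] w 0.0502
togo [-0.0003 -0.0002 -0.0718] yaw 0.002
```

```bash
python3 -m handwheel '[[[0,0,-0.02,0,0,0,0.05],[0,0,-0.02,0,0,0,0.05],[0,0,-0.02,0,0,0,0.05],[0,0,0,0,0,0,0.05],[0,0,0,0,0,0,0.05]]]' >/dev/null ; python3 s.py b
python3 -m handwheel '[[[0,0,0,0,0,0,0],[0,0,0,0,0,0,0],[0,0,0,0,0,0,0],[0,0,0,0,0,0,0],[0,0,0,0,0,0,0],[0,0,0,0,0,0,0],[0,0,0,0,0,-0.05,0],[0,0,0,0,0,-0.12,0]]]' 40 >/dev/null; python3 s.py
```

```text
t 15.92 tcp [ 0.4958 -0.0023  0.1904] jawaz 156.6 z [-0.003  0.    -1.   ] j [ 0.39  0.4  -0.62  2.05  0.32  0.79  2.31] F [ 1.2 -0.4  0.9] M [-0.01  0.01  0.04] w 0.0503
togo [ 0.0002 -0.0003 -0.0114] yaw 0.006
t 16.58 tcp [ 0.4975 -0.0025  0.1921] jawaz 146.8 z [ 0.002 -0.    -1.   ] j [ 0.36  0.39 -0.58  2.05  0.3   0.78  2.16] F [-0.1 -0.1  6. ] M [-0.17  0.07  0.11] w 0.0091
```

```bash
python3 -m handwheel '[[[0,0,0,0,0,-0.12,0],[0,0,0,0,0,-0.12,0],[0,0,0,0,0,-0.12,0],[0,0,0,0,0,-0.12,0],[0,0,0,0,0,-0.12,0],[0,0,0,0,0,-0.12,0],[0,0,0,0,0,-0.12,0],[0,0,0,0,0,-0.12,0],[0,0,0,0,0,-0.12,0],[0,0,0,0,0,-0.12,0]]]' >/dev/null ; python3 s.py
python3 -m handwheel '[[[0,0,0,0,0,-0.12,0],[0,0,0,0,0,-0.12,0],[0,0,0,0,0,-0.12,0],[0,0,0,0,0,-0.12,0],[0,0,0,0,0,-0.12,0],[0,0,0,0,0,-0.12,0],[0,0,0,0,0,-0.12,0],[0,0,0,0,0,-0.12,0],[0,0,0,0,0,-0.12,0],[0,0,0,0,0,-0.12,0]]]' >/dev/null ; python3 s.py
python3 -m handwheel '[[[0,0,0,0,0,-0.1,0],[0,0,0,0,0,-0.1,0],[0,0,0,0,0,0,0]]]' >/dev/null ; python3 s.py
```

```text
t 17.42 tcp [ 0.4977 -0.0029  0.1921] jawaz 77.8 z [ 0.003 -0.001 -1.   ] j [ 0.14  0.35 -0.31  2.06  0.16  0.75  1.09] F [ 0.2 -2.5  4.8] M [-0.55 -0.18  0.12] w 0.0087
t 18.25 tcp [ 0.4973 -0.0034  0.1921] jawaz 9.1 z [ 0.002 -0.001 -1.   ] j [-0.07  0.34 -0.05  2.07  0.03  0.73  0.01] F [ 0.7 -2.6  6.6] M [-0.77  0.11  0.14] w 0.009
t 18.5 tcp [ 0.4972 -0.0034  0.1921] jawaz -2.4 z [ 0.002 -0.001 -1.   ] j [-0.11  0.33 -0.01  2.08  0.01  0.73 -0.17] F [-0.3 -3.2  7.4] M [-0.89  0.18 -0.04] w 0.0089
```

Turned 159° so far; continuing until the stop shows in the moment.

```bash
python3 -m handwheel '[[[0,0,0,0,0,-0.06,0],[0,0,0,0,0,-0.06,0],[0,0,0,0,0,0,0]]]' >/dev/null ; python3 s.py
python3 -m handwheel '[[[0,0,0,0,0,-0.05,0],[0,0,0,0,0,0,0]]]' >/dev/null ; python3 s.py
```

```text
t 18.75 tcp [ 0.4972 -0.0034  0.1921] jawaz -9.1 z [ 0.002 -0.001 -1.   ] j [-0.13  0.33  0.01  2.08 -0.01  0.73 -0.27] F [-1.  -3.6  7.1] M [-0.8   0.19 -0.12] w 0.0089
t 18.92 tcp [ 0.4972 -0.0034  0.1921] jawaz -11.9 z [ 0.002 -0.001 -1.   ] j [-0.14  0.33  0.03  2.08 -0.01  0.73 -0.32] F [-0.7 -4.4  7.3] M [-0.9   0.22  0.46] w 0.0084
```

```bash
python3 -m handwheel '[[[0,0,0,0,0,-0.05,0],[0,0,0,0,0,0,0]]]' >/dev/null ; python3 s.py
python3 -m handwheel '[[[0,0,0,0,0,-0.04,0],[0,0,0,0,0,0,0]]]' >/dev/null ; python3 s.py
```

```text
t 19.08 tcp [ 0.4972 -0.0033  0.1921] jawaz -14.6 z [ 0.002 -0.002 -1.   ] j [-0.15  0.33  0.04  2.08 -0.01  0.73 -0.36] F [-0.3 -4.9  8.6] M [-0.96  0.3   1.14] w 0.0093
t 19.25 tcp [ 0.4972 -0.0033  0.1922] jawaz -16.8 z [ 0.002 -0.002 -1.   ] j [-0.16  0.33  0.04  2.08 -0.02  0.73 -0.39] F [-2.1 -5.2  9.3] M [-1.07  0.31  1.56] w 0.0089
```

```bash
python3 -m handwheel '[[[0,0,0,0,0,0,0.05],[0,0,0,0,0,0,0.05],[0,0,0.03,0,0,0,0.05],[0,0,0.03,0,0,0,0.05],[0,0,0,0,0,0.124,0.05],[0.02,-0.014,0,0,0,0.124,0.05],[0.02,-0.014,0,0,0,0.124,0.05],[0.02,-0.014,0,0,0,0.124,0.05],[0.02,-0.014,0,0,0,0.124,0.05],[0.02,-0.014,0,0,0,0.124,0.05]]]' >/dev/null 
python3 -m handwheel '[[[0.02,-0.014,0,0,0,0.124,0.05],[0,0,0,0,0,0.124,0.05],[0,0,0,0,0,0.124,0.05],[0,0,0,0,0,0.124,0.05],[0,0,0,0,0,0.124,0.05],[0,0,0,0,0,0.124,0.05],[0,0,0,0,0,0.124,0.05],[0,0,0,0,0,0.124,0.05],[0,0,0,0,0,0.124,0.05],[0,0,0,0,0,0.124,0.05]]]' >/dev/null ; python3 s.py d
```

```text
t 20.92 tcp [ 0.6162 -0.0862  0.2506] jawaz 97.1 z [-0.001  0.001 -1.   ] j [ 0.27  0.46 -0.31  1.72  0.16  0.98  1.6 ] F [-0.  -0.5 -0.1] M [-0.05  0.02 -0.05] w 0.0501
togo [ 0.0061 -0.0043 -0.0716] yaw 0.672
```

```bash
python3 -m handwheel '[[[0.006,-0.004,0,0,0,0.124,0.05],[0,0,0,0,0,0.124,0.05],[0,0,0,0,0,0.124,0.05],[0,0,0,0,0,0.124,0.05],[0,0,0,0,0,0.124,0.05],[0,0,-0.02,0,0,0.05,0.05],[0,0,-0.02,0,0,0,0.05],[0,0,-0.02,0,0,0,0.05],[0,0,0,0,0,0,0.05],[0,0,0,0,0,0,0.05]]]' >/dev/null; python3 s.py d
python3 - <<'E'
from h import *
im,d=r.grab_frame("scene"); cv2.imwrite("pics/scene4.png",cv2.resize(im[80:300,130:400,::-1],None,fx=2.5,fy=2.5))
E
```

```text
t 21.75 tcp [ 0.6217 -0.0903  0.19  ] jawaz 135.1 z [-0.003  0.001 -1.   ] j [ 0.36  0.56 -0.43  1.74  0.29  0.9   2.17] F [-0.4  0.2  0.4] M [ 0.02 -0.03  0.04] w 0.0498
togo [ 0.0006 -0.0002 -0.011 ] yaw 0.008
```

View pics/scene4.png

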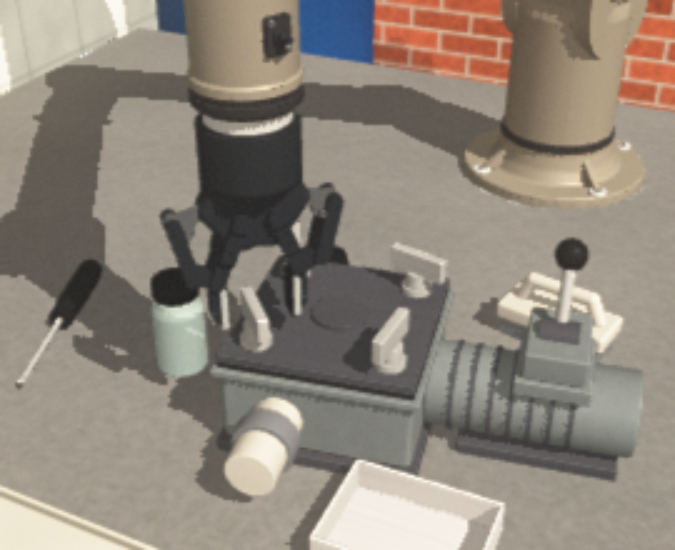

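The fingers straddle nut d's bar at crop (257,320), and the jar is clear. The switch is still off.

```bash
python3 -m handwheel '[[[0,0,0,0,0,0,0],[0,0,0,0,0,0,0],[0,0,0,0,0,0,0],[0,0,0,0,0,0,0],[0,0,0,0,0,0,0],[0,0,0,0,0,0,0],[0,0,0,0,0,-0.05,0],[0,0,0,0,0,-0.12,0]]]' 40 >/dev/null; python3 s.py
python3 -m handwheel '[[[0,0,0,0,0,-0.12,0],[0,0,0,0,0,-0.12,0],[0,0,0,0,0,-0.12,0],[0,0,0,0,0,-0.12,0],[0,0,0,0,0,-0.12,0],[0,0,0,0,0,-0.12,0],[0,0,0,0,0,-0.12,0],[0,0,0,0,0,-0.12,0],[0,0,0,0,0,-0.12,0],[0,0,0,0,0,-0.12,0]]]' >/dev/null ; python3 s.py
```

```text
t 22.47 tcp [ 0.6243 -0.0917  0.1925] jawaz 125.2 z [ 0.005 -0.001 -1.   ] j [ 0.33  0.55 -0.39  1.74  0.26  0.89  2.02] F [ 3.7 -2.2  0.5] M [-0.44 -0.79  0.15] w 0.0088
t 23.3 tcp [ 0.6245 -0.0915  0.1925] jawaz 56.3 z [ 0.006 -0.001 -1.   ] j [ 0.12  0.52 -0.1   1.76  0.07  0.86  0.97] F [ 4.1 -2.7 -0.3] M [-0.52 -1.03  0.09] w 0.0086
```

```bash
python3 -m handwheel '[[[0,0,0,0,0,-0.12,0],[0,0,0,0,0,-0.12,0],[0,0,0,0,0,-0.12,0],[0,0,0,0,0,-0.12,0],[0,0,0,0,0,-0.12,0],[0,0,0,0,0,-0.12,0],[0,0,0,0,0,-0.12,0],[0,0,0,0,0,-0.12,0],[0,0,0,0,0,-0.12,0],[0,0,0,0,0,-0.12,0]]]' >/dev/null ; python3 s.py
python3 -m handwheel '[[[0,0,0,0,0,-0.1,0],[0,0,0,0,0,-0.1,0],[0,0,0,0,0,0,0]]]' >/dev/null ; python3 s.py
python3 -m handwheel '[[[0,0,0,0,0,-0.06,0],[0,0,0,0,0,-0.06,0],[0,0,0,0,0,0,0]]]' >/dev/null ; python3 s.py
```

```text
t 24.13 tcp [ 0.6247 -0.0916  0.1925] jawaz -12.4 z [ 0.006 -0.002 -1.   ] j [-0.09  0.53  0.19  1.78 -0.12  0.84 -0.06] F [ 5.5 -3.4 -2.2] M [-0.86 -1.18  0.11] w 0.0093
t 24.38 tcp [ 0.6247 -0.0916  0.1925] jawaz -23.9 z [ 0.006 -0.002 -1.   ] j [-0.13  0.53  0.24  1.78 -0.16  0.85 -0.23] F [ 5.  -4.2 -0.7] M [-0.95 -1.12 -0.11] w 0.0088
t 24.63 tcp [ 0.6247 -0.0916  0.1924] jawaz -30.6 z [ 0.006 -0.002 -1.   ] j [-0.15  0.53  0.27  1.78 -0.18  0.85 -0.33] F [ 5.3 -4.4 -0.7] M [-0.94 -1.12 -0.14] w 0.009
```

```bash
python3 -m handwheel '[[[0,0,0,0,0,-0.06,0],[0,0,0,0,0,0,0]]]' >/dev/null ; python3 s.py
python3 -m handwheel '[[[0,0,0,0,0,-0.06,0],[0,0,0,0,0,0,0]]]' >/dev/null ; python3 s.py
```

```text
t 24.8 tcp [ 0.6247 -0.0916  0.1924] jawaz -34.0 z [ 0.006 -0.002 -1.   ] j [-0.16  0.54  0.28  1.78 -0.19  0.85 -0.38] F [ 5.1 -4.5 -1.2] M [-1.   -1.07  0.05] w 0.0087
t 24.97 tcp [ 0.6246 -0.0916  0.1925] jawaz -37.3 z [ 0.006 -0.003 -1.   ] j [-0.17  0.54  0.3   1.78 -0.2   0.85 -0.43] F [ 4.7 -3.8  0.2] M [-1.05 -0.95  1.06] w 0.0086
```

```bash
python3 -m handwheel '[[[0,0,0,0,0,0,0.05],[0,0,0,0,0,0,0.05],[0,0,0.03,0,0,0,0.05],[0,0,0.035,0,0,0,0.05],[0,0,0.035,0,0,0,0.05],[-0.02,0,0,0,0,-0.12,0],[-0.04,0,0,0,0,-0.12,0],[-0.04,0.005,0,0,0,-0.12,0],[-0.04,0.02,0,0,0,-0.12,0],[-0.04,0.025,0,0,0,-0.12,0]]]' >/dev/null; python3 s.py
python3 - <<'E'
from h import *
im,d=r.grab_frame("top"); P=deproj("top",d); cv2.imwrite("pics/top5.png",cv2.resize(im[100:300,130:350,::-1],None,fx=3,fy=3))
for n,(x,y),a0 in(("a",(.5151,-.1099),9.5),("b",(.496,-.0026),66.9),("c",(.6033,.0164),163.7),("d",(.6223,-.0905),45.6)):
    M=(np.hypot(P[...,0]-x,P[...,1]-y)<.035)&(P[...,2]>.112)&(P[...,2]<.145)
    if M.sum()<60: print(n,"hidden"); continue
    xy=P[M][:,:2];c=xy.mean(0); w,V=np.linalg.eigh(np.cov((xy-c).T)); a=np.degrees(np.arctan2(V[1,1],V[0,1]))
    print(n,M.sum(),c.round(4),a.round(1),"turned cw",((a0-a)%180).round(1))
im,d=r.grab_frame("scene"); cv2.imwrite("pics/scene5.png",cv2.resize(im[80:300,130:400,::-1],None,fx=2.5,fy=2.5))
E
```

```text
t 25.8 tcp [ 0.4502 -0.0471  0.2906] jawaz -71.5 z [-0.002  0.001 -1.   ] j [-0.44  0.12  0.44  2.1  -0.06  0.93 -1.21] F [0.1 0.8 1.2] M [ 0.08 -0.03 -0.03] w -0.0002
a 131 [ 0.517  -0.1088] -152.3 turned cw 161.8
b hidden
c 149 [0.6036 0.0165] 179.1 turned cw 164.6
d 158 [ 0.6221 -0.0906] 55.6 turned cw 170.0
```

View pics/scene5.png

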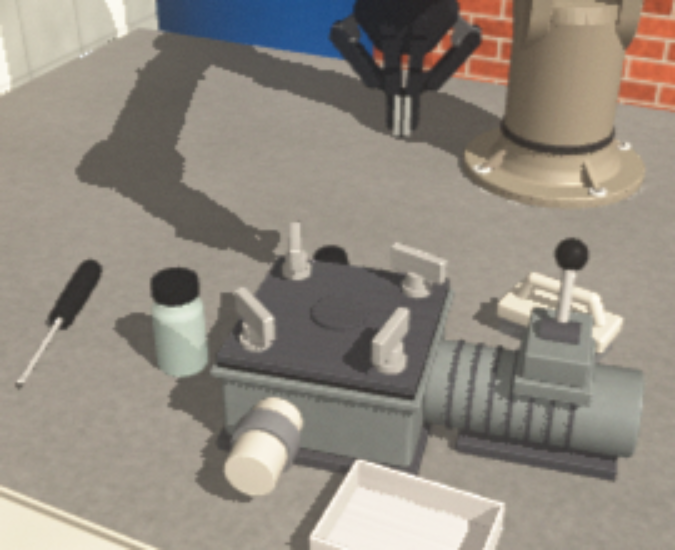

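All four nuts read as turned except b, which is hidden here. The lever's black ball is at crop (571,253), still off. Now I'll move behind the ball.

```bash
python3 -m handwheel '[[[-0.006,0.033,0,0,0,-0.07,0],[0,0.033,0,0,0,-0.07,0],[0,0.033,0,0,0,0,0],[0,0.033,0,0,0,0,0],[0,0.03,0,0,0,0,0],[0,0,-0.024,0,0,0,0],[0,0,-0.024,0,0,0,0],[0,0,-0.024,0,0,0,0],[0,0,0,0,0,0,0],[0,0,0,0,0,0,0]]]' 20 >/dev/null; python3 s.py
python3 - <<'E'
from h import *
im,d=r.grab_frame("top"); P=deproj("top",d); cv2.imwrite("pics/top6.png",cv2.resize(im[100:300,130:350,::-1],None,fx=3,fy=3))
for n,(x,y),a0 in(("a",(.5151,-.1099),9.5),("b",(.496,-.0026),66.9),("c",(.6033,.0164),163.7),("d",(.6223,-.0905),45.6)):
    M=(np.hypot(P[...,0]-x,P[...,1]-y)<.035)&(P[...,2]>.112)&(P[...,2]<.145)
    if M.sum()<60: print(n,"hidden"); continue
    xy=P[M][:,:2];c=xy.mean(0); w,V=np.linalg.eigh(np.cov((xy-c).T)); a=np.degrees(np.arctan2(V[1,1],V[0,1]))
    print(n,M.sum(),c.round(4),a.round(1),"turned cw",((a0-a)%180).round(1))
im,d=r.grab_frame("scene"); cv2.imwrite("pics/scene6.png",cv2.resize(im[80:300,130:400,::-1],None,fx=2.5,fy=2.5))
E
```

```text
t 26.73 tcp [0.4468 0.1152 0.2186] jawaz -79.1 z [-0.002 -0.001 -1.   ] j [-0.65  0.24  0.3   2.15 -0.1   0.76 -1.66] F [0.4 0.6 0.6] M [-0.    0.04 -0.03] w -0.0002
a 150 [ 0.5145 -0.1099] -152.6 turned cw 162.1
b 142 [ 0.4961 -0.0022] 78.8 turned cw 168.1
c 152 [0.6035 0.0164] 179.2 turned cw 164.5
d 157 [ 0.622  -0.0906] 55.4 turned cw 170.2
```

View pics/scene6.png

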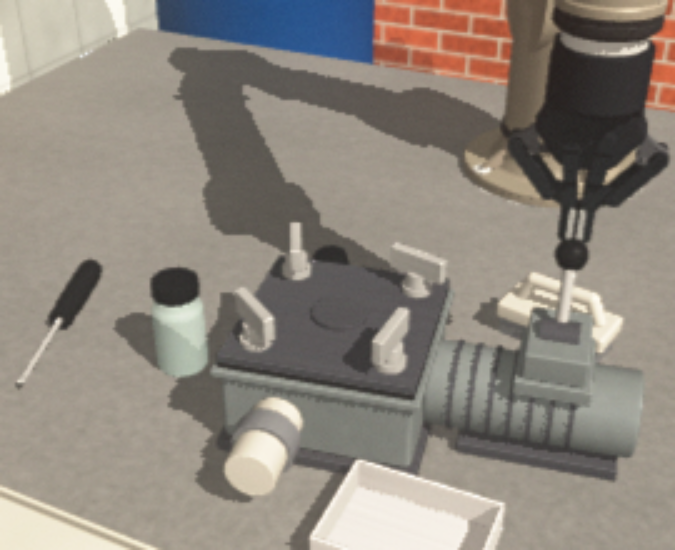

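View pics/top6.png

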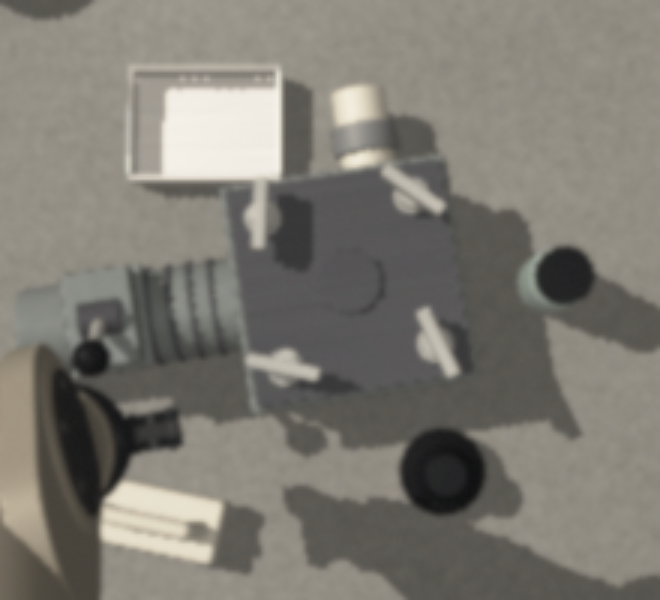

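All four nuts are confirmed turned (162–170° from starts of up to 20°, each against its stop). The closed fingers stand right behind the ball, so I'll push along the pump's +x.

```bash
python3 -m handwheel '[[[0.0148,0.0026,0,0,0,0,0],[0.0148,0.0026,0,0,0,0,0],[0.0148,0.0026,0,0,0,0,0],[0.0148,0.0026,0,0,0,0,0],[0.0148,0.0026,0,0,0,0,0]]]' >/dev/null; python3 s.py
python3 -m handwheel '[[[0.006,0.001,0,0,0,0,0],[0,0,0,0,0,0,0]]]' >/dev/null; python3 s.py
python3 -m handwheel '[[[0.004,0.0007,0,0,0,0,0],[0,0,0,0,0,0,0]]]' >/dev/null; python3 s.py
```

```text
t 27.25 tcp [0.5225 0.1286 0.2209] jawaz -79.1 z [ 0.002  0.001 -1.   ] j [-0.6   0.36  0.3   1.98 -0.15  0.82 -1.6 ] F [-0.4  0.7  0.1] M [-0.02  0.22  0.04] w 0.0
t 27.42 tcp [0.5289 0.1298 0.2204] jawaz -79.1 z [ 0.003  0.001 -1.   ] j [-0.6   0.37  0.3   1.97 -0.15  0.82 -1.6 ] F [ 1.2 -0.1 -0.3] M [-0.01 -0.03  0.06] w -0.0001
t 27.58 tcp [0.5312 0.1301 0.2195] jawaz -79.1 z [ 0.  0. -1.] j [-0.6   0.38  0.3   1.96 -0.15  0.83 -1.59] F [-0.4 -0.1 -0.3] M [-0.01  0.06 -0.03] w 0.0001
```

```bash
python3 -m handwheel '[[[0.005,0.0009,0,0,0,0,0],[0,0,0,0,0,0,0]]]' >/dev/null; python3 s.py
python3 -m handwheel '[[[0.003,0.0005,0,0,0,0,0],[0,0,0,0,0,0,0]]]' >/dev/null; python3 s.py
python3 - <<'E'
from h import *
im,d=r.grab_frame("scene"); cv2.imwrite("pics/scene7.png",cv2.resize(im[80:300,130:400,::-1],None,fx=2.5,fy=2.5))
E
```

```text
t 27.75 tcp [0.5353 0.1308 0.2188] jawaz -79.1 z [-0.003 -0.001 -1.   ] j [-0.59  0.39  0.3   1.95 -0.15  0.83 -1.59] F [-4. -0.  3.] M [-0.16  0.91  0.02] w -0.0001
t 27.92 tcp [0.5361 0.1309 0.2185] jawaz -79.1 z [-0.008 -0.002 -1.   ] j [-0.59  0.39  0.3   1.94 -0.15  0.84 -1.59] F [-12.8  -3.1  10.3] M [-0.43  2.74 -0.05] w -0.0001
```

View pics/scene7.png

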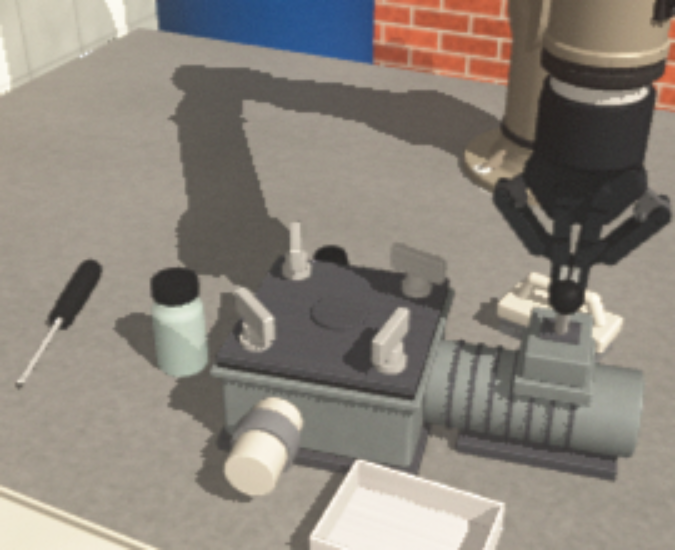

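The lever is hard over: its ball is at crop (568,293), and the push force rose to 13 N at the stop. I'll back straight off, then rise and check.

```bash
python3 -m handwheel '[[[-0.02,-0.0035,0,0,0,0,0],[-0.03,-0.005,0,0,0,0,0],[-0.03,-0.005,0.02,0,0,0,0],[0,0,0.035,0,0,0,0],[0,0,0.035,0,0,0,0],[0,0,0,0,0,0,0],[0,0,0,0,0,0,0]]]' >/dev/null; python3 s.py
python3 - <<'E'
from h import *
im,d=r.grab_frame("top"); P=deproj("top",d); cv2.imwrite("pics/top8.png",cv2.resize(im[100:300,130:350,::-1],None,fx=3,fy=3))
for n,(x,y),a0 in(("a",(.5151,-.1099),9.5),("b",(.496,-.0026),66.9),("c",(.6033,.0164),163.7),("d",(.6223,-.0905),45.6)):
    M=(np.hypot(P[...,0]-x,P[...,1]-y)<.035)&(P[...,2]>.112)&(P[...,2]<.145)
    if M.sum()<60: print(n,"hidden"); continue
    xy=P[M][:,:2];c=xy.mean(0); w,V=np.linalg.eigh(np.cov((xy-c).T)); a=np.degrees(np.arctan2(V[1,1],V[0,1]))
    print(n,"turned cw",((a0-a)%180).round(1))
im,d=r.grab_frame("scene"); P=deproj("scene",d)
M=(np.hypot(P[...,0]-.5277,P[...,1]-.1305)<.06)&(P[...,2]>.155)&(P[...,2]<.2)
q=P[M]; c=np.median(q,0); print("ball",M.sum(),c.round(3),"pump x of ball", ((c[0]-.5277)*.9845+(c[1]-.1305)*.1754).round(4))
cv2.imwrite("pics/scene8.png",cv2.resize(im[80:300,130:400,::-1],None,fx=2.5,fy=2.5))
for l in("jar","nozzle","scrubber","tray"):
    for n in("scene","top"):
        m=r.masks_of(l,n)[:1]
        if m: print(l,n,round(m[0]["p"],2),np.round(m[0]["at"]))
E
```

```text
t 28.55 tcp [0.4605 0.1186 0.3114] jawaz -79.0 z [ 0.006  0.003 -1.   ] j [-0.68  0.13  0.33  2.03 -0.05  0.98 -1.71] F [-0.1 -0.1 -0.2] M [-0.01  0.04  0.05] w -0.0001
a turned cw 162.0
b turned cw 167.9
c turned cw 164.5
d turned cw 169.8
ball 162 [0.569 0.137 0.172] pump x of ball 0.042
jar scene 0.85 [199. 209.]
jar top 0.89 [316. 193.]
nozzle scene 0.4 [287. 215.]
scrubber scene 0.98 [344. 202.]
scrubber top 0.78 [178. 274.]
tray scene 0.93 [292. 294.]
tray top 0.65 [198. 141.]
```

View pics/scene8.png

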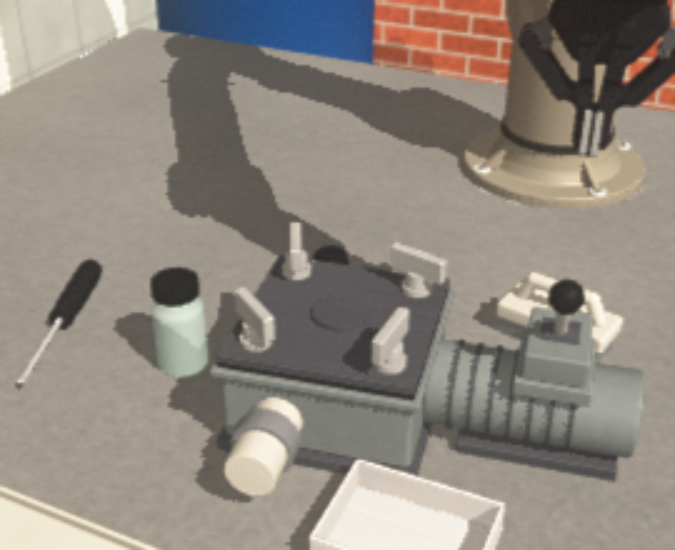

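The lever stays on with its ball at crop (566,297). The gripper is clear and the other things are in place, so I'm handing in.

```bash
python3 - <<'E'
from bench import r
r.hand_in()
E
```

```text
the job is handed in; nothing more can be done
```

I tightened the nuts in cross order, a and c first, then b and d, turning each clockwise until the moment rose at its stop (1.1–1.9 N m). Then I pushed the switch lever over to on, where the push force rose to 13 N, backed off and handed in at about 29 s.

- **Nuts:** the final top-camera reading gives turns of 162°, 168°, 164.5° and 170° for a, b, c and d. That fits half turns to the stops from starts of up to 20°, but I couldn't read the joint values directly. I take them as tight because of the moment rises at the stops.
- **Switch:** the lever's ball reads about 42 mm towards the pump's +x on its camera-facing side. That puts its centre near +31 mm, which is fully on.
- **Robot and other things:** the gripper stands clear with no contact force. The jar, nozzle, scrubber, tray and driver look unmoved in the last scene picture. The networks found the jar, scrubber and tray again in both cameras. They found the nozzle only weakly (0.4) and only in the scene camera. I didn't check the driver with them.
- **Mishap:** on nut a the first close caught the wider neck at 18 mm. I opened, raised the hand 10 mm and gripped the bar properly. The other three went on the first try.

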